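# Locate a blank in the drilling fixture

### The arm

A 6-joint arm with a two-finger parallel gripper is mounted at the origin on a cart in front of the work surface, level with it; the furniture and walls round the work are solid. World frame = base frame: x ahead of the robot, y to its left, z up, the work surface at z = 0. Lengths are in m, angles in rad, forces in N, time in s.
With the tool pointing down it reaches from about 0.3 to 0.85 m from the base axis. Payload 5.4 kg.
Tool frame: the origin (TCP) lies on the centre line of the jaws, within the pads' length; the fingertips stand 17 mm ahead of it and the grasp point (between the pads) lies 2 mm behind it (r.tcp_to_tips is the distance from the TCP to the fingertips, in m); z points along the fingers, y is the line along which they close (so a half turn about z gives the same grasp; the last joint's range is limited). The gripper opens to 85 mm and grips with 20 to 120 N. Pads are 22 mm wide; open, the fingers measure 114 mm over their backs; the gripper's body (76 mm by 85 mm) begins 54 mm behind the grasp point. The pads swing forward as they close: fully open they stand 13 mm farther back than shut.
Start: joints at [-1.408, 0.158, 1.597, -0, 1.386, -0.21], TCP at [0.209, -0.535, 0.225] pointing down, gripper open.
Joint ranges: [-2.91, 2.91], [-0.94, 2.29], [0.18, 2.7], [-1.29, 4.43], [0.17, 2.64], [-3, 3]. Speed limits (rad/s): [2.57, 2.57, 3.14, 3.14, 3.14, 3.14].

### API

Orientations are given as a rotation vector (axis times angle).
In Python, from station import r, eyes gives the robot as it stands.
- The arm moves only by the shell command python3 -m pendant 'ROWS' [FORCE]. ROWS is JSON, a list that holds one entry, the list of rows, each a list of 7 numbers: the turn, a rotation vector about the tool's x, y, z in degrees, then the shift along the tool's x, y, z in m, then the opening in per cent of the stroke, from 0 (shut) to 100 (fully open). A call has 1 to 12 rows; each row shifts and turns the commanded pose from where the row before left it, along the tool's axes as they then stand; what a row does not reach is not made up. A row lasts 1/8 s, in which the tool goes at most 62.5 mm and 10.7 degrees, less where a joint would pass 70% of its speed; a pose out of reach is approached as far as the arm can. A call is refused whole if a number of a shift passes 0.0625 or a number of a turn 10.7, either way. A call with a gripper value outside its range is refused whole. The fingers move at their own pace and stop on an object; FORCE is the grip in N (left out, the last holds). Time passes only in rows, so rows that do not move let the fingers close. It gives the time, the measured TCP pose, the force, the opening and the grip force at its end, in the units of the state.
- r.get_obs(): the state, without advancing time (a new reading comes with each control period).
- eyes.capture(name): name is "side" or "top"; returns (picture, depth): 384x512x3 uint8, red, green, blue; 384x512 float32, m along the optical axis (not along the pixel's ray), 0 where there is no reading.
- eyes.camera_model(name): a dict with "fx", "fy", "cx", "cy" (pixels), "camera_from_world" (4x4, takes a point from world to camera coordinates). Camera axes: x right, y down, z forward; pixel columns grow to the right and rows downward; lengths in m; the calibration is good to about 2 mm. A picture is of the moment at which its call begins. camera_model takes no time and is no camera call.
- r.finish_job(): hands the job in; it is judged then, once.
The state is a dict: "clock": time; "qpos": joint angles; "qd": joint speeds; "tau": joint torques, N m; "eef_pos": TCP position; "tcp_rot": TCP orientation; "wrist_force": force on the tool from outside, world axes, zero at the start; "moment": the same for the moment, N m; "grip_width": finger opening in m; "gripper_force": force on a finger pad.
Only numpy, scipy, OpenCV 4.12 (cv2) and the standard library are available. Lean on these libraries where they do the work, as an engineer would, in place of code of your own. Each camera call takes 0.05 s, during which the arm holds its last target. There are 200 camera calls.

### The job

Pick up the longer of the two aluminium blanks and lay it flat on the base plate of the drilling fixture, with its long side against the long low rail and its end against the short, higher end stop. Press it home into that corner so that it bears squarely on both stops at once, with a steady push as for drilling and without ramming it; finish while still holding it pressed there, do not let go. Leave the shorter blank, the oil bottle and the small box where they are.

Things in the scene. Friction and masses are not known exactly. Their poses are not given: they have to be found in the camera images.
- fixture: drilling fixture bolted to the bench: grey base plate 120 (its x) x 150 (its y) x 12 mm high; origin at the centre of its underside, z up. Two steel stops on it form a corner: a long low rail near its +x edge (top 22 mm above the bench) and a short higher end stop near its +y edge (top 30 mm). Hold-down bolts, 7.5 mm high, 18 mm washers, at x = -45, y = -60 and +60 mm
- corner (a point): the inside corner of the fixture, on the plate's upper face, where the lines of the two stops' inner faces cross: x = +40, y = +55, z = +12 mm in the fixture's frame, axes parallel to the fixture's. The free area for the blank lies towards -x and -y from here
- long_stop: the long stop rail, 18 x 108 x 10 mm, along the fixture's y; its inner face looks to the fixture's -x and lies in the plane x = +40 mm, from y = -65 to +43 mm; origin at the centre of its underside; it is fixed to the plate
- end_stop: the short end stop, 45 x 18 x 18 mm high, along the fixture's x; its inner face looks to the fixture's -y and lies in the plane y = +55 mm, from x = -15 to +30 mm; origin at the centre of its underside; it is fixed to the plate
- long_blank: the longer blank: plain aluminium block 45 (its x) x 90 (its y) x 40 mm high, scribed cross on top, about 0.44 kg; origin at the centre of its underside, z up. Seated, its y axis is parallel to the fixture's y (either way round). Seated, its top is 30 mm higher than the long rail, so it can be gripped across its width above that rail
- short_blank: the shorter blank, 45 x 55 x 40 mm, otherwise the same look, to be left alone; origin at the centre of its underside. The two blanks lie to the right of the fixture near the right end of the bench, one nearer the robot and one farther away, and which is where varies
- oil_bottle: plastic oil bottle with a spout, 42 mm across, 128 mm tall, standing; to be left alone; origin at the centre of its underside
- bit_box: small dark box with a grey lid, 60 x 67 x 44 mm; to be left alone; origin at the centre of its underside

How it is judged:
By the outcome, as a careful person would: the job done as asked, in the order asked, and still so for the second after the job is handed in, while the arm keeps its last pose, push and grip.
It also fails if it takes over 45 s, if anything falls off the work surface, if the arm or the gripper's body presses on something with over 40 N, if the wrist force passes 120 N, or if a joint passes its speed limit or range.

## Working session

There is one attempt and no reset: what is moved stays moved. The work goes in short steps, Python scripts to look and compute and a shell command to move; the robot and the scene stay as the last step left them, time stands still between calls to the robot, and variables do not carry over. Pictures are saved under pics/ and viewed, at most 10 in all, crops included, and the job is handed in when it is done.

```bash
mkdir -p pics; ls
python3 - <<'E'
from station import r, eyes
import cv2,numpy as np
for n in("top","side"):
    p,d=eyes.capture(n); cv2.imwrite(f"pics/{n}0.png",p[:,:,::-1]); np.save(f"{n}0.npy",d)
    m=eyes.camera_model(n);print({k:np.round(v,3).tolist() for k,v in m.items()})
o=r.get_obs();print(o)
E
```

```text
pics
{'fx': 374.13, 'fy': 374.13, 'cx': 252.496, 'cy': 189.227, 'camera_from_world': [[0.008, -1.0, -0.026, 0.134], [-0.992, -0.005, -0.123, 0.502], [0.123, 0.027, -0.992, 1.309], [0.0, 0.0, 0.0, 1.0]]}
{'fx': 435.384, 'fy': 435.384, 'cx': 254.523, 'cy': 198.615, 'camera_from_world': [[-0.996, -0.088, 0.003, 0.486], [-0.061, 0.659, -0.75, -0.022], [0.063, -0.747, -0.662, 1.386], [0.0, 0.0, 0.0, 1.0]]}
{'clock': 0.1, 'qpos': array([-1.40808412e+00,  1.59000091e-01,  1.59812517e+00, -1.67709804e-05,
        1.38619645e+00, -2.10095888e-01]), 'qd': array([ 0.00062983, -0.00043541, -0.00385015, -0.00078586, -0.00122628,
        0.00124364]), 'tau': array([-8.72070927e-05, -3.96992934e+01, -3.32337821e+01, -2.71692461e-04,
        4.20647382e-03,  1.18188731e-05]), 'eef_pos': array([ 0.20931845, -0.53494686,  0.22439802]), 'tcp_rot': array([-3.08547097e+00, -5.81904527e-01, -3.84350702e-05]), 'wrist_force': array([-0.12298989, -0.26286541,  0.3146429 ]), 'moment': array([-0.00789003,  0.02036259, -0.03085054]), 'gripper_force': 0.0, 'grip_width': 0.0852888378255555}
```

View pics/top0.png

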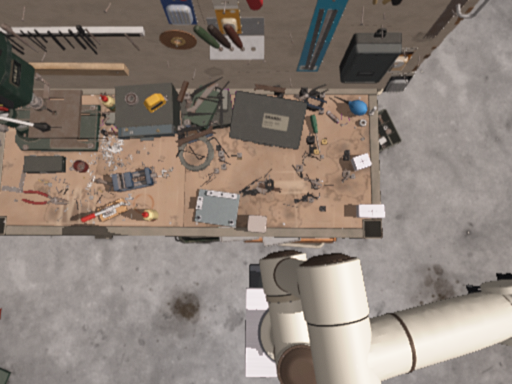

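View pics/side0.png

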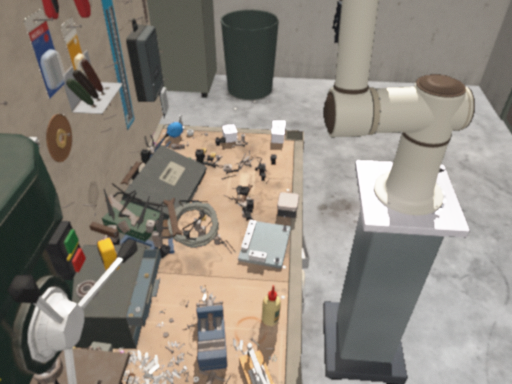

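The top view shows the fixture near (217,207) and the box near (257,223). The blanks are white, at (371,211), which looks long, and (362,161). Next I'll zoom in and compute the geometry.

```bash
cat > h.py <<'E'
import numpy as np,cv2
from station import r,eyes
def cloud(n,d):
    m=eyes.camera_model(n);v,u=np.mgrid[:384,:512]
    P=np.stack([(u-m['cx'])/m['fx']*d,(v-m['cy'])/m['fy']*d,d],-1)
    T=np.linalg.inv(m['camera_from_world'])
    return P@T[:3,:3].T+T[:3,3]
def proj(n,p):
    m=eyes.camera_model(n);T=m['camera_from_world'];c=np.atleast_2d(p)@T[:3,:3].T+T[:3,3]
    return np.stack([c[:,0]/c[:,2]*m['fx']+m['cx'],c[:,1]/c[:,2]*m['fy']+m['cy']],-1)
def unproj(n,u,v,z):
    m=eyes.camera_model(n);T=np.linalg.inv(m['camera_from_world'])
    d=T[:3,:3]@[(u-m['cx'])/m['fx'],(v-m['cy'])/m['fy'],1];o=T[:3,3]
    return o+d*(z-o[2])/d[2]
E
python3 - <<'E'
from h import *
t=cv2.imread('pics/top0.png');s=cv2.imread('pics/side0.png')
z=lambda im,x,y,w,h,k:cv2.resize(im[y:y+h,x:x+w],None,fx=k,fy=k,interpolation=cv2.INTER_CUBIC)
a=z(t,188,180,90,60,5);b=z(t,340,145,60,80,5)[:300]
b=z(t,340,145,70,80,5)
can=np.zeros((700,800,3),np.uint8);can[:300,:450]=a;can[:400,450:]=b
cs=z(s,200,110,110,170,4)
can=can[:600];can2=z(s,210,110,100,50,4)
can[300:600,:450]=z(s,225,215,75,50,6)
can[400:600,450:800]=z(s,210,115,87,50,4)[:,:350] if 0 else cv2.resize(s[115:155,215:285],(350,200),interpolation=cv2.INTER_CUBIC)
cv2.imwrite('pics/crop1.png',can)
P=cloud('top',np.load('top0.npy'))
for c in[(371,211),(362,161),(217,207),(257,223),(205,220)]:print(c,P[c[1],c[0]].round(4))
for nm,(x0,x1,y0,y1),(za,zb) in[('near',(355,390,200,222),(.033,.048)),('far',(350,376,150,172),(.033,.048)),('plate',(190,245,185,230),(.006,.035))]:
    q=P[y0:y1,x0:x1].reshape(-1,3);k=q[(q[:,2]>za)&(q[:,2]<zb)]
    rc=cv2.minAreaRect(k[:,:2].astype(np.float32)*1000);print(nm,len(k),np.median(k[:,2]),rc)
E
```

```text
(371, 211) [ 0.425  -0.2812  0.0368]
(362, 161) [ 0.6032 -0.2537  0.0406]
(217, 207) [0.4378 0.266  0.0109]
(257, 223) [0.3798 0.1198 0.0452]
(205, 220) [0.3904 0.3084 0.0125]
near 337 0.04035483326675937 ((424.8661804199219, -281.5093688964844), (42.806297302246094, 91.21932220458984), 0.1698158234357834)
far 199 0.04039954866715689 ((603.07666015625, -253.4310760498047), (44.96870422363281, 56.789493560791016), 19.401927947998047)
plate 1394 0.013047757211649302 ((437.33050537109375, 265.1827392578125), (195.1695098876953, 156.52194213867188), 89.82112884521484)
```

View pics/crop1.png

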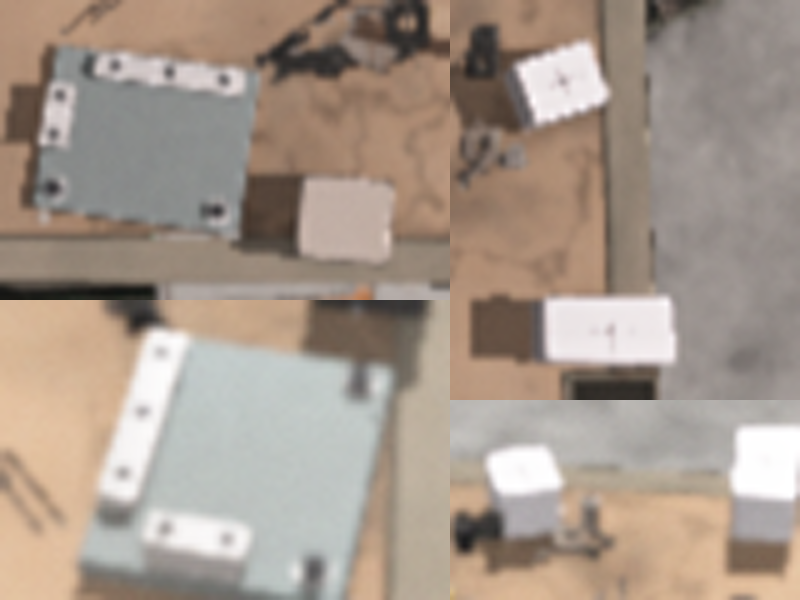

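The long blank is the near one (measured 43x91 mm), centred at about (0.425,-0.2815) with its length along world y. The fixture's rail is on the world +x side and its end stop on the +y side. Next I'll refine the fixture pose and plan the first move.

Run:
```python
from h import *
from scipy.optimize import minimize
from scipy.spatial.transform import Rotation as R
print('tips',r.tcp_to_tips)
box=lambda x0,x1,y0,y1,z0,z1:np.array([[x,y,z] for x in(x0,x1) for y in(y0,y1) for z in(z0,z1)])*1.
B=[box(-60,60,-75,75,0,12),box(40,58,-65,43,12,22),box(-15,30,55,73,12,30)]
K=8
def fit(n,x0,y0,w,h,p0):
    im=cv2.imread(f'pics/{n}0.png')[y0:y0+h,x0:x0+w]; lab=cv2.cvtColor(im,cv2.COLOR_BGR2LAB).astype(float)
    im=cv2.cvtColor(im,cv2.COLOR_BGR2LAB).astype(float)
    def masks(p):
        c,s=np.cos(p[2]),np.sin(p[2]);out=[]
        for b in B:
            q=np.c_[c*b[:,0]-s*b[:,1]+p[0]*1,s*b[:,0]+c*b[:,1]+p[1],b[:,2]]/1000
            uv=(proj(n,q)-[x0,y0]+.5)*K-.5
            hull=cv2.convexHull(uv.astype(np.float32))
            m=np.zeros((h*K,w*K),np.uint8);cv2.fillConvexPoly(m,np.round(hull*16).astype(np.int32),255,shift=4)
            out.append(cv2.resize(m,(w,h),interpolation=cv2.INTER_AREA)/255.)
        return out
    def cost(p):
        a,b,c=masks(p);W=np.maximum(b,c);bg=1-np.maximum(a,W);A=np.stack([bg,1-bg-W,W],-1).reshape(-1,3)
        Y=im.reshape(-1,3);k=np.linalg.lstsq(A,Y,rcond=None)[0]
        return np.minimum(np.abs(Y-A@k),40).mean()
    best=None
    for yaw in(-.2,-.13,-.06):
        s=minimize(cost,[p0[0],p0[1],yaw],method='Nelder-Mead',options=dict(initial_simplex=np.array([p0[0],p0[1],yaw])+np.array([[0,0,0],[8,0,0],[0,8,0],[0,0,.06]]),maxiter=300))
        if best is None or s.fun<best.fun:best=s
    return best
P=cloud('top',np.load('top0.npy'))
for a in[fit('top',190,180,60,54,(437,265)),fit('side',230,212,70,62,(437,265))]:
    x,y,t=a.x;c,s=np.cos(t),np.sin(t)
    print(a.x.round(2),'yaw deg',np.degrees(t).round(2),a.fun,'seat',x+c*17.5-s*10,y+s*17.5+c*10,'corner',x+c*40-s*55,y+s*40+c*55)
q=P[195:235,345:395].reshape(-1,3)
for lo in np.arange(.33,.5,.02):
    k=q[(q[:,0]>lo)&(q[:,0]<lo+.02)]
    print(round(lo,2),[ (round(a,2),k[(k[:,1]>a)&(k[:,1]<a+.03),2].max().round(3) if ((k[:,1]>a)&(k[:,1]<a+.03)).any() else None) for a in(-.34,-.31,-.28,-.25,-.22)])
```

```text
tips 0.017
[ 4.3712e+02  2.6701e+02 -1.4000e-01] yaw deg -7.99 6.317283122992972 seat 455.8397446954722 274.4830618179244 corner 484.3733368381184 315.92077555115435
[ 4.3728e+02  2.6292e+02 -1.3000e-01] yaw deg -7.48 8.91572673254037 seat 455.93205815014454 270.5592269419222 corner 484.10059051919006 312.2459608530124
0.33 [(-0.34, np.float64(0.002)), (-0.31, None), (-0.28, np.float64(0.002)), (-0.25, np.float64(0.005)), (-0.22, np.float64(0.006))]
0.35 [(-0.34, np.float64(0.004)), (-0.31, None), (-0.28, np.float64(0.004)), (-0.25, np.float64(0.007)), (-0.22, np.float64(0.005))]
0.37 [(-0.34, np.float64(0.005)), (-0.31, None), (-0.28, np.float64(0.006)), (-0.25, np.float64(0.006)), (-0.22, np.float64(0.005))]
0.39 [(-0.34, np.float64(0.042)), (-0.31, np.float64(0.044)), (-0.28, np.float64(0.044)), (-0.25, np.float64(0.045)), (-0.22, np.float64(0.009))]
0.41 [(-0.34, np.float64(0.048)), (-0.31, np.float64(0.047)), (-0.28, np.float64(0.047)), (-0.25, np.float64(0.048)), (-0.22, np.float64(0.004))]
0.43 [(-0.34, np.float64(0.048)), (-0.31, np.float64(0.047)), (-0.28, np.float64(0.047)), (-0.25, np.float64(0.045)), (-0.22, np.float64(0.006))]
0.45 [(-0.34, np.float64(0.006)), (-0.31, np.float64(0.006)), (-0.28, np.float64(0.009)), (-0.25, np.float64(0.006)), (-0.22, np.float64(0.004))]
0.47 [(-0.34, np.float64(0.005)), (-0.31, np.float64(0.006)), (-0.28, np.float64(0.004)), (-0.25, np.float64(0.009)), (-0.22, np.float64(0.008))]
0.49 [(-0.34, None), (-0.31, None), (-0.28, None), (-0.25, None), (-0.22, None)]
```

```bash
python3 -m pendant '[[[0,0,-9.8,0,0,0,100],[0,0,-9.8,0,0,0,100],[0,0,-9.8,0,0,0,100],[0,0,-9.8,0,0,0,100],[0,0,-9.8,0,0,0,100],[0,0,-9.8,0,0,0,100],[0,0,-9.8,0,0,0,100]]]' && python3 -m pendant '[[[0,0,0,0.042,0.036,0.015,100],[0,0,0,0.042,0.036,0.015,100],[0,0,0,0.042,0.036,0.015,100],[0,0,0,0.042,0.036,0.015,100],[0,0,0,0.042,0.036,0.015,100],[0,0,0,0.043,0.036,0.015,100],[0,0,0,0,0,0,100],[0,0,0,0,0,0,100]]]'
python3 - <<'E'
from h import *
from scipy.spatial.transform import Rotation as R
print(R.from_rotvec(r.get_obs()['tcp_rot']).as_matrix().round(4))
for n in("top","side"):
    p,d=eyes.capture(n); cv2.imwrite(f"pics/{n}1.png",p[:,:,::-1])
a=cv2.resize(cv2.imread('pics/top1.png')[150:250,320:420],(400,400),interpolation=2)
b=cv2.resize(cv2.imread('pics/side1.png')[80:180,210:310],(400,400),interpolation=2)
cv2.imwrite('pics/c2.png',np.hstack([a,b]))
E
```

```text
clock: 0.98
eef_pos: [0.2094, -0.5351, 0.2247]
tcp_rot: [-2.215, -2.226, -0.001]
wrist_force: [-0.3, 0.6, -0.4]
grip_width: 0.0853
gripper_force: 0.0
clock: 1.98
eef_pos: [0.4254, -0.2828, 0.1352]
tcp_rot: [-2.221, -2.221, 0.001]
wrist_force: [-0.5, 0.1, 0.9]
grip_width: 0.0856
gripper_force: 0.0
[[ 1.e-04  1.e+00 -4.e-04]
 [ 1.e+00 -1.e-04 -2.e-04]
 [-2.e-04 -4.e-04 -1.e+00]]
```

View pics/c2.png

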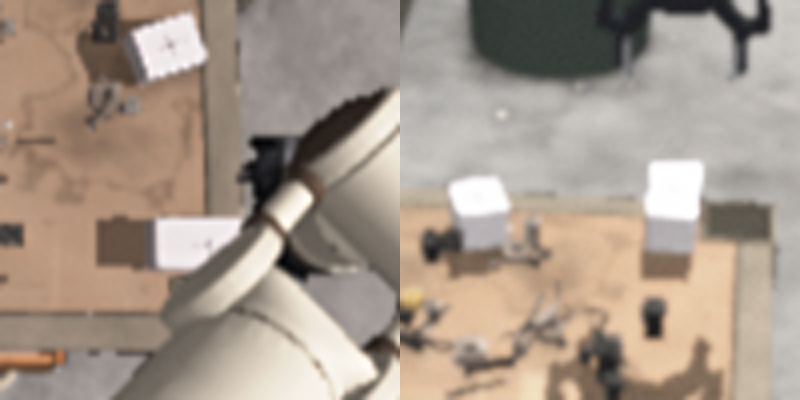

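The side view shows the open gripper centred above the near (long) blank, with jaws at about (625..740,70) in the crop and the blank at (675,180). I'll descend and grip.

```bash
python3 -m pendant '[[[0,0,0,0.001,0,0.025,100],[0,0,0,0,0,0.025,100],[0,0,0,0,0,0.025,100],[0,0,0,0,0,0.016,100],[0,0,0,0,0,0.010,100],[0,0,0,0,0,0,100],[0,0,0,0,0,0,100]]]' && python3 -m pendant '[[[0,0,0,0,0,0,45],[0,0,0,0,0,0,0],[0,0,0,0,0,0,0],[0,0,0,0,0,0,0],[0,0,0,0,0,0,0],[0,0,0,0,0,0,0],[0,0,0,0,0,0,0],[0,0,0,0,0,0,0]]]' 80
```

```text
clock: 2.95
eef_pos: [0.4261, -0.2823, 0.0352]
tcp_rot: [2.221, 2.219, -0.0]
wrist_force: [-0.2, -0.4, -0.2]
grip_width: 0.0851
gripper_force: 0.0
clock: 3.95
eef_pos: [0.4256, -0.2816, 0.0343]
tcp_rot: [-2.222, -2.221, -0.0]
wrist_force: [-0.5, 0.3, -0.0]
grip_width: 0.0001
gripper_force: 0.0
```

The jaws shut on nothing, so I'll look.

Run:
```python
from h import *
o=r.get_obs();print(o['qpos'].round(3),o['eef_pos'],o['wrist_force'])
for n in("top","side"):
    p,d=eyes.capture(n); cv2.imwrite(f"pics/{n}2.png",p[:,:,::-1]);np.save(f'{n}2.npy',d)
a=cv2.resize(cv2.imread('pics/top2.png')[150:250,320:420],(400,400),interpolation=2)
b=cv2.resize(cv2.imread('pics/side2.png')[70:170,210:310],(400,400),interpolation=2)
cv2.imwrite('pics/c3.png',np.hstack([a,b]))
print(proj('side',[[.4256,-.2816,.0343],[.425,-.2815,.04]]),proj('top',[[.425,-.2815,.04]]))
S=cloud('side',np.load('side0.npy'));q=S[110:160,215:300].reshape(-1,3)
k=q[(q[:,2]>.033)&(q[:,2]<.05)&(q[:,0]<.5)];print(k.min(0),k.max(0),cv2.minAreaRect(k[:,:2].astype(np.float32)*1000))
```

```text
[-0.822  0.237  1.921  0.     0.984 -0.821] [ 0.42555004 -0.28163074  0.03426475] [-0.47884802  0.26603805 -0.00516359]
[[278.18662924 128.26836945]
 [278.41020069 126.95992185]] [[371.35279452 210.94036585]]
[ 0.40409648 -0.33371392  0.03311763] [ 0.48120903 -0.09256133  0.04779632] ((437.3158264160156, -209.36614990234375), (243.47108459472656, 54.78825759887695), 82.08663940429688)
```

View pics/c3.png

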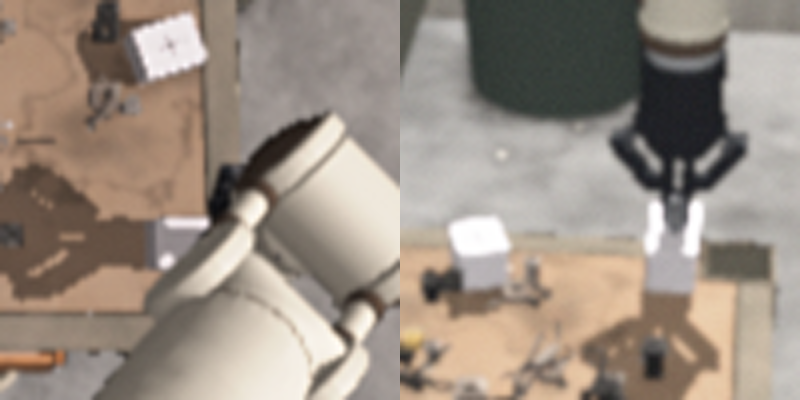

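The fingertips end at crop (675,228), over the blank's top face, so the tool appears higher than its reading. I'll check that with depth.

Run:
```python
from h import *
S=cloud('side',np.load('side2.npy'))
for v in range(112,142,2):print(v,S[v,278].round(3),S[v,272].round(3),S[v,284].round(3))
T=cloud('top',np.load('top2.npy'));print(T[211,360:374].round(3).tolist())
```

```text
112 [ 0.429 -0.292  0.096] [ 0.45  -0.283  0.1  ] [ 0.424 -2.099 -0.95 ]
114 [ 0.428 -0.273  0.099] [ 0.45 -0.27  0.1 ] [ 0.407 -0.28   0.096]
116 [ 0.428 -0.266  0.095] [ 0.449 -0.267  0.093] [ 0.407 -0.276  0.09 ]
118 [ 0.428 -0.271  0.084] [ 0.518 -2.    -0.953] [ 0.421 -1.998 -0.947]
120 [ 0.427 -0.27   0.076] [ 0.516 -1.953 -0.944] [ 0.419 -1.958 -0.941]
122 [ 0.427 -0.271  0.067] [ 0.514 -1.917 -0.94 ] [ 0.406 -0.31   0.045]
124 [ 0.427 -0.273  0.058] [ 0.512 -1.892 -0.943] [ 0.405 -0.302  0.041]
126 [ 0.426 -0.27   0.051] [ 0.449 -0.289  0.038] [ 0.405 -0.29   0.04 ]
128 [ 0.426 -0.276  0.039] [ 0.448 -0.27   0.041] [ 0.404 -0.276  0.04 ]
130 [ 0.425 -0.254  0.044] [ 0.447 -0.254  0.043] [ 0.404 -0.284  0.027]
132 [ 0.425 -0.247  0.041] [ 0.446 -0.24   0.044] [ 0.404 -0.312  0.   ]
134 [ 0.424 -0.237  0.038] [ 0.446 -0.238  0.037] [ 0.403 -0.296  0.001]
136 [ 0.424 -0.244  0.026] [ 0.446 -0.237  0.028] [ 0.403 -0.287 -0.002]
138 [ 0.424 -0.239  0.02 ] [ 0.445 -0.234  0.022] [ 0.402 -0.269  0.002]
140 [ 0.423 -0.235  0.014] [ 0.445 -0.234  0.013] [ 0.402 -0.257  0.001]
[[0.424, -0.242, 0.041], [0.425, -0.246, 0.037], [0.425, -0.25, 0.037], [0.425, -0.253, 0.037], [0.425, -0.257, 0.035], [0.425, -0.259, 0.04], [0.425, -0.264, 0.037], [0.425, -0.266, 0.042], [0.424, -0.269, 0.044], [0.4, -0.171, 0.402], [0.4, -0.171, 0.411], [0.399, -0.169, 0.425], [0.398, -0.169, 0.436], [0.397, -0.167, 0.449]]
```

Depth puts the shut fingertips at z ≈ 0.04, right on the blank's top, while the reading (TCP 0.034) implies 0.017. The tool is really about 23 mm higher than reported. I'll rise, open, and measure the open fingertips.

```bash
python3 -m pendant '[[[0,0,0,0,0,-0.02,0],[0,0,0,0,0,-0.02,0],[0,0,0,0,0,0,0],[0,0,0,0,0,0,0]]]';cat > tip.py <<'E'
from h import *
def tip(tag):
    p,d=eyes.capture('side');cv2.imwrite(f'pics/{tag}.png',p[:,:,::-1]);o=r.get_obs()
    S=cloud('side',d);e=o['eef_pos']
    k=S[(abs(S[...,1]-e[1]-.011)<.009)&(abs(S[...,0]-e[0])<.06)&(S[...,2]<e[2]+.08)&(S[...,2]>.0465)]
    print(e.round(4))
    for lo in np.arange(-.06,.06,.01):
        c=k[(k[:,0]-e[0]>=lo)&(k[:,0]-e[0]<lo+.01)]
        if len(c):print(round(lo,3),len(c),'zmin-TCP',np.sort(c[:,2])[:3]-e[2],c[:,1].mean()-e[1])
E
python3 -c "
from tip import *;tip('t1')"
python3 -m pendant '[[[0,0,0,0,0,0,100],[0,0,0,0,0,0,100],[0,0,0,0,0,0,100],[0,0,0,0,0,0,100],[0,0,0,0,0,0,100],[0,0,0,0,0,0,100],[0,0,0,0,0,0,100]]]';python3 -c "
from tip import *;tip('t2')"
```

```text
clock: 4.55
eef_pos: [0.4252, -0.2813, 0.0736]
tcp_rot: [-2.221, -2.22, -0.0]
wrist_force: [-0.2, -0.5, -0.1]
grip_width: 0.0001
gripper_force: 0.0
[ 0.425  -0.2811  0.0732]
-0.05 5 zmin-TCP [0.06971599 0.07140975 0.07247353] 0.0104265552643098
-0.04 13 zmin-TCP [0.055596   0.06043945 0.06239146] 0.011565708928031604
-0.03 11 zmin-TCP [0.05360779 0.05750196 0.05772517] 0.0127191205562599
-0.02 23 zmin-TCP [0.01802405 0.02231262 0.0239053 ] 0.00825862874295702
-0.01 38 zmin-TCP [0.01298225 0.01311506 0.01464293] 0.011109388756481486
0.0 40 zmin-TCP [0.00805629 0.00878527 0.0140331 ] 0.010311205908567489
0.01 24 zmin-TCP [0.01639229 0.02337742 0.02356937] 0.009951729504155016
0.02 15 zmin-TCP [0.05437523 0.0548131  0.05512201] 0.01255944882858645
0.03 15 zmin-TCP [0.06101011 0.0646686  0.06495623] 0.011954822768900475
0.04 3 zmin-TCP [0.07319438 0.07579146 0.07940618] 0.012293876469862686
clock: 5.48
eef_pos: [0.4256, -0.2817, 0.0743]
tcp_rot: [2.222, 2.221, 0.0]
wrist_force: [0.2, -0.4, -0.7]
grip_width: 0.0855
gripper_force: 0.0
[ 0.4256 -0.2817  0.0743]
-0.06 23 zmin-TCP [0.0301982  0.03662704 0.038596  ] 0.007934302720547182
-0.05 30 zmin-TCP [0.02222693 0.02640644 0.0285277 ] 0.011352042091568482
-0.04 3 zmin-TCP [0.07338401 0.07484499 0.07778544] 0.012899450221643571
-0.02 1 zmin-TCP [0.07856074] 0.00450195842314588
0.03 4 zmin-TCP [0.0718017 0.0753097 0.0770915] 0.013239253926248085
0.04 38 zmin-TCP [0.02295829 0.02425611 0.02714538] 0.010345357788805576
0.05 18 zmin-TCP [0.02834426 0.03234713 0.0343937 ] 0.007502047273283741
```

Shut, the tips sit 8 mm above the reported TCP; open, 22 mm above. So the tool truly ends about 25 mm short of what's documented. For tips at about z 0.016 when gripped I need a reported z of about 0.004. I'll go there in small steps.

```bash
python3 -m pendant '[[[0,0,0,0,0,0.02,100],[0,0,0,0,0,0.02,100],[0,0,0,0,0,0.01,100],[0,0,0,0,0,0.008,100],[0,0,0,0,0,0.006,100],[0,0,0,0,0,0.006,100],[0,0,0,0,0,0,100],[0,0,0,0,0,0,100]]]' && python3 -m pendant '[[[0,0,0,0,0,0,60],[0,0,0,0,0,0,40],[0,0,0,0,0,0,30],[0,0,0,0,0,0,20],[0,0,0,0,0,0,0],[0,0,0,0,0,0,0],[0,0,0,0,0,0,0]]]' 80;python3 - <<'E'
from h import *
p,d=eyes.capture('side');cv2.imwrite('pics/side3.png',p[:,:,::-1]);np.save('side3.npy',d)
cv2.imwrite('pics/c4.png',cv2.resize(p[70:170,210:310,::-1],(600,600),interpolation=2))
E
```

```text
clock: 6.52
eef_pos: [0.4258, -0.2818, 0.0046]
tcp_rot: [2.222, 2.22, 0.0]
wrist_force: [0.4, 0.1, 0.2]
grip_width: 0.0854
gripper_force: 0.0
clock: 7.4
eef_pos: [0.4261, -0.2821, 0.0049]
tcp_rot: [2.221, 2.22, 0.0]
wrist_force: [-0.1, -0.3, 5.5]
grip_width: 0.0437
gripper_force: 83.3
```

View pics/c4.png

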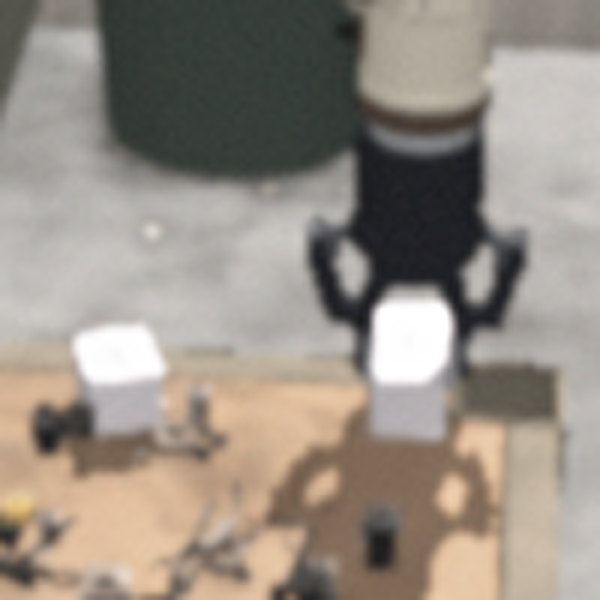

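The jaws hold the near blank: width 43.7 mm, 83 N. The fingers straddle it at crop (365..460,350). I'll lift it and check the fingertip height relative to the blank.

```bash
python3 -m pendant '[[[0,0,0,0,0,-0.01,0],[0,0,0,0,0,-0.03,0],[0,0,0,0,0,-0.04,0],[0,0,0,0,0,-0.04,0],[0,0,0,0,0,-0.03,0],[0,0,0,0,0,0,0],[0,0,0,0,0,0,0]]]';python3 - <<'E'
from h import *
p,d=eyes.capture('side');cv2.imwrite('pics/side4.png',p[:,:,::-1]);S=cloud('side',d);e=r.get_obs()['eef_pos']
print(e,r.get_obs()['wrist_force'],r.get_obs()['moment'])
for lo in np.arange(-.05,.05,.005):
    k=S[(S[...,0]-e[0]>lo)&(S[...,0]-e[0]<lo+.005)&(abs(S[...,1]-e[1])<.06)&(S[...,2]>.05)&(S[...,2]<e[2]+.09)]
    f=k[k[:,1]>e[1]+.03]
    print(round(lo,3),len(k),'zmin',k[:,2].min().round(4)if len(k) else'', 'front y',(f[:,1].mean().round(4),f[:,2].min().round(3),f[:,2].max().round(3)) if len(f) else '')
E
```

```text
clock: 8.32
eef_pos: [0.4245, -0.2805, 0.1522]
tcp_rot: [-2.22, -2.218, -0.0]
wrist_force: [-0.4, -0.3, -5.1]
grip_width: 0.0438
gripper_force: 83.0
[ 0.42431034 -0.2803238   0.15181643] [-0.34565433 -0.13924085 -4.47077771] [0.02310733 0.0161306  0.0491975 ]
-0.05 16 zmin 0.2081 front y 
-0.045 9 zmin 0.2044 front y 
-0.04 11 zmin 0.2018 front y 
-0.035 22 zmin 0.1705 front y 
-0.03 30 zmin 0.1648 front y 
-0.025 37 zmin 0.1539 front y (np.float64(-0.2392), np.float64(0.154), np.float64(0.188))
-0.02 39 zmin 0.1523 front y (np.float64(-0.2373), np.float64(0.152), np.float64(0.192))
-0.015 35 zmin 0.1518 front y (np.float64(-0.2384), np.float64(0.152), np.float64(0.191))
-0.01 35 zmin 0.1514 front y (np.float64(-0.2378), np.float64(0.151), np.float64(0.188))
-0.005 37 zmin 0.1527 front y (np.float64(-0.2352), np.float64(0.153), np.float64(0.19))
-0.0 35 zmin 0.1498 front y (np.float64(-0.2369), np.float64(0.15), np.float64(0.191))
0.005 41 zmin 0.1506 front y (np.float64(-0.2385), np.float64(0.151), np.float64(0.191))
0.01 33 zmin 0.1524 front y (np.float64(-0.2363), np.float64(0.152), np.float64(0.189))
0.015 42 zmin 0.1501 front y (np.float64(-0.2368), np.float64(0.15), np.float64(0.19))
0.02 37 zmin 0.1504 front y (np.float64(-0.2393), np.float64(0.15), np.float64(0.189))
0.025 31 zmin 0.1646 front y 
0.03 21 zmin 0.1684 front y 
0.035 15 zmin 0.1851 front y 
0.04 7 zmin 0.2061 front y 
0.045 21 zmin 0.2067 front y
```

The blank is level, its underside is about 4.5 mm below the reported TCP z, and the tips are about 15 mm above its underside, so they clear the rail. Now the transit.

```bash
python3 -m pendant '[[[0,0,0,0.03,0.002,0,0],[0,0,0,0.05,0.002,0,0],[0,0,0,0.055,0.002,0,0],[0,0,0,0.055,0.002,0,0],[0,0,0,0.055,0.002,0,0],[0,0,0,0.055,0.002,0,0],[0,0,0,0.055,0.002,0,0],[0,0,0,0.055,0.002,0,0],[0,0,0,0.055,0.002,0,0],[0,0,0,0.05,0.001,0,0],[0,0,0,0.028,0.001,0,0],[0,0,0,0,0,0,0]]]' && python3 -m pendant '[[[0,0,7.7,0,0,0,0],[0,0,0,0,0,0.03,0],[0,0,0,0,0,0.03,0],[0,0,0,0,0,0.02,0],[0,0,0,0,0,0,0],[0,0,0,0,0,0,0],[0,0,0,0,0,0,0]]]';python3 - <<'E'
from h import *
from scipy.spatial.transform import Rotation as R
ims=[]
for n,(x,y,w,h) in dict(top=(180,165,100,75),side=(215,165,100,100)).items():
    p,d=eyes.capture(n);np.save(n+'5.npy',d);cv2.imwrite(f'pics/{n}5.png',p[:,:,::-1]);ims.append(cv2.resize(p[y:y+h,x:x+w,::-1],(400,400*h//w),interpolation=2))
ims[0]=cv2.copyMakeBorder(ims[0],0,100,0,0,cv2.BORDER_CONSTANT)
cv2.imwrite('pics/c5.png',np.hstack(ims))
o=r.get_obs();print(o['eef_pos'],R.from_rotvec(o['tcp_rot']).as_matrix().round(3),o['wrist_force'],o['moment'])
S=cloud('side',np.load('side5.npy'));e=o['eef_pos']
k=S[(abs(S[...,0]-e[0])<.04)&(abs(S[...,1]-e[1])<.07)&(S[...,2]>e[2]-.015)&(S[...,2]<e[2]+.03)];f=k[k[:,1]>e[1]+.03]
a=np.polyfit(f[:,0],f[:,1],1);print('front face slope deg',np.degrees(np.arctan(a[0])),'y at e.x',np.polyval(a,e[0]),'x range',f[:,0].min(),f[:,0].max(),'zmin',f[:,2].min())
E
```

```text
clock: 9.88
eef_pos: [0.4444, 0.2626, 0.1521]
tcp_rot: [-2.217, -2.223, 0.005]
wrist_force: [-0.0, -1.1, -4.2]
grip_width: 0.0436
gripper_force: 82.7
clock: 10.75
eef_pos: [0.4469, 0.2614, 0.0754]
tcp_rot: [2.366, 2.066, 0.003]
wrist_force: [-0.4, 0.3, -4.1]
grip_width: 0.0436
gripper_force: 82.6
[0.44668247 0.26148635 0.07526449] [[ 0.135  0.991  0.002]
 [ 0.991 -0.135  0.001]
 [ 0.001  0.002 -1.   ]] [ 0.14367979 -0.12437021 -4.4219852 ] [ 0.00097549  0.02657923 -0.04884845]
front face slope deg -3.860588263563413 y at e.x 0.30540386359044946 x range 0.4291792443175447 0.47374868611654025 zmin 0.06880952376899829
```

View pics/c5.png

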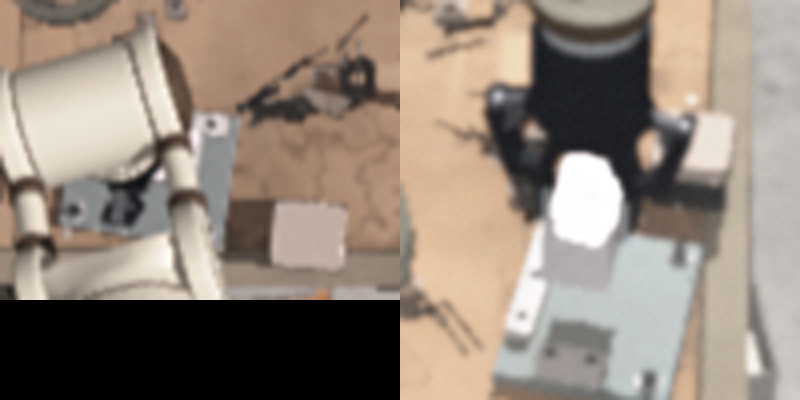

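The side view shows the blank above the plate at crop (585,220), parallel to the rail, clear of the rail at left and the end stop at (570,350). I'll lower it to just above the plate.

```bash
python3 -m pendant '[[[0,0,0,0,0,0.02,0],[0,0,0,0,0,0.02,0],[0,0,0,0,0,0.012,0],[0,0,0,0,0,0.003,0],[0,0,0,0,0,0,0],[0,0,0,0,0,0,0],[0,0,0,0,0,0,0]]]'; python3 -m pendant '[[[0,0,0,0,0,0.001,0],[0,0,0,0,0,0.001,0],[0,0,0,0,0,0,0]]]';python3 -m pendant '[[[0,0,0,0,0,0.001,0],[0,0,0,0,0,0.0,0],[0,0,0,0,0,0,0]]]'
```

```text
clock: 11.72
eef_pos: [0.4465, 0.2615, 0.0199]
tcp_rot: [2.366, 2.066, 0.002]
wrist_force: [-0.1, 0.4, -5.0]
grip_width: 0.0437
gripper_force: 82.9
clock: 12.1
eef_pos: [0.4458, 0.2613, 0.0171]
tcp_rot: [-2.366, -2.066, 0.001]
wrist_force: [-0.6, -0.1, -4.0]
grip_width: 0.0437
gripper_force: 82.9
clock: 12.48
eef_pos: [0.446, 0.2614, 0.0169]
tcp_rot: [-2.366, -2.067, 0.0]
wrist_force: [-3.5, -2.3, 6.1]
grip_width: 0.0438
gripper_force: 83.9
```

It touched the plate as expected (z force +6 N). Now I'll slide towards the rail (tool +y).

```bash
python3 -m pendant '[[[0,0,0,0,0.0015,-0.0002,0],[0,0,0,0,0.0015,0,0],[0,0,0,0,0.0015,0,0],[0,0,0,0,0,0,0]]]';  python3 -m pendant '[[[0,0,0,0,0.001,0,0],[0,0,0,0,0,0,0]]]'
cat > st.py <<'E'
from h import *
from scipy.spatial.transform import Rotation as R
o=r.get_obs();M=R.from_rotvec(o['tcp_rot']).as_matrix()
print('t',o['clock'],'yaw',np.degrees(np.arctan2(M[1,0],M[0,0])).round(2),'F along tool x(end),y(rail),z',(M.T@o['wrist_force']).round(1),'mom',(M.T@o['moment']).round(2),o['eef_pos'].round(4))
E
python3 st.py
```

```text
clock: 12.98
eef_pos: [0.4507, 0.2611, 0.0169]
tcp_rot: [-2.366, -2.066, -0.001]
wrist_force: [-3.4, 0.8, 5.8]
grip_width: 0.0437
gripper_force: 83.8
clock: 13.22
eef_pos: [0.4515, 0.261, 0.0169]
tcp_rot: [-2.366, -2.066, -0.001]
wrist_force: [-5.6, 1.1, 5.8]
grip_width: 0.0435
gripper_force: 84.1
t 13.225 yaw 82.26 F along tool x(end),y(rail),z [ 0.4 -5.7 -5.8] mom [ 0.74 -0.08  0.03] [0.4515 0.261  0.0169]
```

```bash
for i in 1; do python3 -m pendant '[[[0,0,0,0,0.001,0,0],[0,0,0,0,0,0,0]]]'; python3 st.py; python3 -m pendant '[[[0,0,0,0,0.0007,0,0],[0,0,0,0,0,0,0]]]' >/dev/null; python3 st.py; done
```

```text
clock: 13.48
eef_pos: [0.4524, 0.2608, 0.0169]
tcp_rot: [-2.366, -2.066, -0.001]
wrist_force: [-5.1, 1.1, 5.9]
grip_width: 0.0438
gripper_force: 84.0
t 13.475 yaw 82.26 F along tool x(end),y(rail),z [ 0.4 -5.2 -5.9] mom [ 0.78 -0.06  0.02] [0.4524 0.2608 0.0169]
t 13.725 yaw 82.26 F along tool x(end),y(rail),z [-0.4 -6.4 -7.5] mom [ 0.91 -0.04 -0.01] [0.4528 0.2607 0.0169]
```

```bash
for i in 1; do python3 -m pendant '[[[0,0,0,0,0.0005,0,0],[0,0,0,0,0,0,0]]]' >/dev/null; python3 st.py; python3 -m pendant '[[[0,0,0,0,0.0005,0,0],[0,0,0,0,0,0,0]]]' >/dev/null; python3 st.py;  python3 -m pendant '[[[0,0,0,0,0.0005,0,0],[0,0,0,0,0,0,0]]]' >/dev/null; python3 st.py; done
```

```text
t 13.975 yaw 82.27 F along tool x(end),y(rail),z [ 0.1 -7.2 -9.2] mom [ 1.19 -0.01  0.01] [0.4528 0.2608 0.0169]
t 14.225 yaw 82.27 F along tool x(end),y(rail),z [ -0.3  -9.7 -11.6] mom [ 1.51 -0.1  -0.01] [0.4529 0.2608 0.0169]
t 14.475 yaw 82.27 F along tool x(end),y(rail),z [ -0.6 -11.1 -13.7] mom [ 1.73 -0.05 -0.06] [0.4529 0.2607 0.017 ]
```

The rail is met: motion has stopped, the moment about z is about 0, and the push is about 10 N. Now I'll slide along it to the end stop (tool +x).

```bash
python3 -m pendant '[[[0,0,0,0.0015,0,-0.0002,0],[0,0,0,0.0015,0,0,0],[0,0,0,0.0015,0,0,0],[0,0,0,0.0015,0,0,0],[0,0,0,0,0,0,0]]]'>/dev/null; python3 st.py;  python3 -m pendant '[[[0,0,0,0.001,0,0,0],[0,0,0,0.001,0,0,0],[0,0,0,0,0,0,0]]]'>/dev/null; python3 st.py; python3 -m pendant '[[[0,0,0,0.001,0,0,0],[0,0,0,0,0,0,0]]]'>/dev/null; python3 st.py
```

```text
t 15.1 yaw 82.36 F along tool x(end),y(rail),z [-15.8 -11.1 -18.3] mom [ 1.66 -2.08 -0.14] [0.4533 0.2634 0.017 ]
t 15.475 yaw 82.36 F along tool x(end),y(rail),z [-17.2 -11.3 -18.2] mom [ 1.61 -2.23 -0.12] [0.4536 0.2652 0.017 ]
t 15.725 yaw 82.36 F along tool x(end),y(rail),z [-16.7 -12.2 -18.2] mom [ 1.6  -2.24 -0.14] [0.4537 0.2662 0.017 ]
```

```bash
python3 -m pendant '[[[0,0,0,0,0,-0.0008,0],[0,0,0,0.001,0,0,0],[0,0,0,0,0,0,0]]]'>/dev/null; python3 st.py;  python3 -m pendant '[[[0,0,0,0.001,0,0,0],[0,0,0,0.001,0,0,0],[0,0,0,0,0,0,0]]]'>/dev/null; python3 st.py; python3 -m pendant '[[[0,0,0,0.001,0,0,0],[0,0,0,0,0,0,0]]]'>/dev/null; python3 st.py;python3 -m pendant '[[[0,0,0,0.001,0,0,0],[0,0,0,0,0,0,0]]]'>/dev/null; python3 st.py
```

```text
t 16.1 yaw 82.32 F along tool x(end),y(rail),z [-11.7  -8.8  -9.7] mom [ 1.2  -1.47 -0.07] [0.4539 0.268  0.017 ]
t 16.475 yaw 82.32 F along tool x(end),y(rail),z [-10.8  -7.6 -10. ] mom [ 1.19 -1.48 -0.03] [0.4542 0.27   0.017 ]
t 16.725 yaw 82.32 F along tool x(end),y(rail),z [-10.7  -8.8  -9.6] mom [ 1.21 -1.52 -0.05] [0.4543 0.271  0.017 ]
t 16.975 yaw 82.32 F along tool x(end),y(rail),z [-10.7  -7.6 -10.7] mom [ 1.24 -1.52 -0.02] [0.4544 0.272  0.017 ]
```

```bash
for i in 1; do python3 -m pendant '[[[0,0,0,0.0008,0,0,0],[0,0,0,0,0,0,0]]]'>/dev/null; python3 st.py;  python3 -m pendant '[[[0,0,0,0.0008,0,0,0],[0,0,0,0,0,0,0]]]'>/dev/null; python3 st.py; python3 -m pendant '[[[0,0,0,0.0008,0,0,0],[0,0,0,0,0,0,0]]]'>/dev/null; python3 st.py;python3 -m pendant '[[[0,0,0,0.0008,0,0,0],[0,0,0,0,0,0,0]]]'>/dev/null; python3 st.py; done
```

```text
t 17.225 yaw 82.32 F along tool x(end),y(rail),z [-10.7  -9.2  -9.4] mom [ 1.21 -1.47 -0.06] [0.4545 0.2727 0.017 ]
t 17.475 yaw 82.32 F along tool x(end),y(rail),z [-10.2  -8.2  -9.9] mom [ 1.2  -1.53 -0.01] [0.4546 0.2735 0.017 ]
t 17.725 yaw 82.32 F along tool x(end),y(rail),z [-11.5  -8.2 -10.7] mom [ 1.25 -1.5   0.02] [0.4548 0.2743 0.0171]
t 17.975 yaw 82.32 F along tool x(end),y(rail),z [-12.5  -8.1 -10.8] mom [ 1.22 -1.73 -0.07] [0.4548 0.2749 0.017 ]
```

```bash
for i in 1; do python3 -m pendant '[[[0,0,0,0.0006,0,0,0],[0,0,0,0,0,0,0]]]'>/dev/null; python3 st.py;  python3 -m pendant '[[[0,0,0,0.0006,0,0,0],[0,0,0,0,0,0,0]]]'>/dev/null; python3 st.py; python3 -m pendant '[[[0,0,0,0.0006,0,0,0],[0,0,0,0,0,0,0]]]'>/dev/null; python3 st.py; done
```

```text
t 18.225 yaw 82.34 F along tool x(end),y(rail),z [-15.2  -8.  -12.1] mom [ 1.27 -2.15 -0.07] [0.4548 0.2748 0.0171]
t 18.475 yaw 82.35 F along tool x(end),y(rail),z [-18.5  -9.  -12.9] mom [ 1.24 -2.43 -0.12] [0.4548 0.2749 0.0171]
t 18.725 yaw 82.37 F along tool x(end),y(rail),z [-21.5  -8.4 -14.7] mom [ 1.29 -2.94 -0.1 ] [0.4548 0.2749 0.0171]
```

Both stops are met (TCP y has stopped at 0.2749). I'll firm up the rail push and probe squareness with small yaw turns.

```bash
python3 -m pendant '[[[0,0,0,0,0.001,0,0],[0,0,0,0.0003,0.001,-0.0003,0],[0,0,0,0,0,0,0]]]'; python3 st.py;  python3 -m pendant '[[[0,0,-0.3,0,0,0,0],[0,0,0,0,0,0,0]]]'>/dev/null; python3 st.py; python3 -m pendant '[[[0,0,-0.3,0,0,0,0],[0,0,0,0,0,0,0]]]'>/dev/null; python3 st.py; python3 -m pendant '[[[0,0,0.4,0,0,0,0],[0,0,0.4,0,0,0,0],[0,0,0,0,0,0,0]]]'>/dev/null; python3 st.py
```

```text
clock: 19.1
eef_pos: [0.4549, 0.2748, 0.0172]
tcp_rot: [-2.364, -2.069, 0.023]
wrist_force: [-18.0, -19.8, 21.5]
grip_width: 0.0437
gripper_force: 86.1
t 19.1 yaw 82.38 F along tool x(end),y(rail),z [-22.3 -15.4 -21.1] mom [ 2.16 -2.94 -0.12] [0.4549 0.2748 0.0172]
t 19.35 yaw 82.61 F along tool x(end),y(rail),z [-22.6 -16.  -20.2] mom [ 2.25 -3.01  0.29] [0.4549 0.2749 0.0172]
t 19.6 yaw 82.82 F along tool x(end),y(rail),z [-22.1 -16.6 -20.4] mom [ 2.16 -3.08  0.78] [0.455  0.2749 0.0172]
t 19.975 yaw 82.28 F along tool x(end),y(rail),z [-21.9 -15.6 -19.9] mom [ 2.29 -2.86 -0.72] [0.4549 0.2749 0.0171]
```

The moment follows yaw linearly both ways, so the blank is backed up squarely. I'll return to zero moment and check tilt.

```bash
python3 -m pendant '[[[0,0,-0.4,0,0,0,0],[0,0,0,0,0,0,0]]]'>/dev/null; python3 st.py
python3 - <<'E'
from h import *
from scipy.spatial.transform import Rotation as R
o=r.get_obs();M=R.from_rotvec(o['tcp_rot']).as_matrix();print('tool z',M[:,2],'tilt in tool x,y deg',np.degrees(M[2,:2]))
p,d=eyes.capture('side');cv2.imwrite('pics/side6.png',p[:,:,::-1])
cv2.imwrite('pics/c6.png',cv2.resize(p[165:265,215:315,::-1],(600,600),interpolation=2))
S=cloud('side',d);e=o['eef_pos']
k=S[(abs(S[...,0]-e[0])<.03)&(S[...,1]>e[1]-.0)&(S[...,1]<e[1]+.045)&(S[...,2]>.045)&(S[...,2]<.06)]
A=np.c_[k[:,:2]-e[:2],np.ones(len(k))];f=np.linalg.lstsq(A,k[:,2],rcond=None)[0];print('blank top z',f[2],'slopes deg',np.degrees(f[:2]),len(k))
E
```

```text
t 20.225 yaw 82.56 F along tool x(end),y(rail),z [-21.1 -15.5 -18.9] mom [ 2.21 -2.97 -0.04] [0.4549 0.2749 0.0172]
tool z [-0.01103439 -0.00913862 -0.99989736] tilt in tool x,y deg [-0.60108256 -0.55907834]
blank top z 0.054018781852994795 slopes deg [-0.30541731 -3.55698386] 253
```

View pics/c6.png

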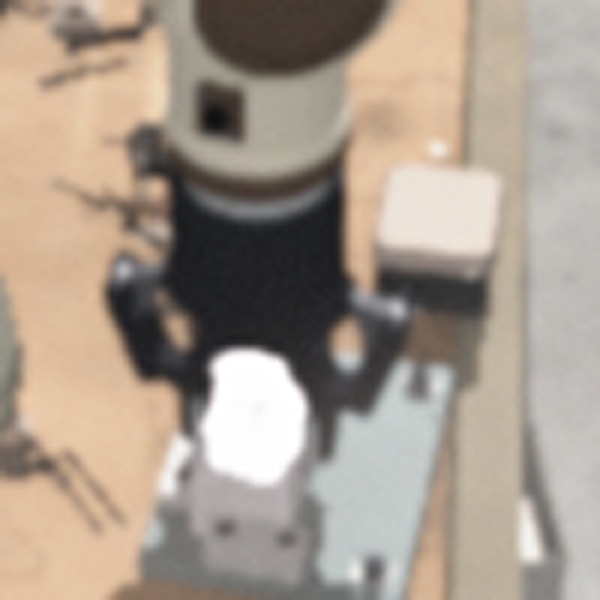

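The blank is in the corner with its end face on the end stop at crop (250,500) and its side on the rail at left. The tool leans about 0.6° forward on both axes from compliance, so I'll straighten it to keep the blank flat.

```bash
cat >> st.py <<'E'
print('tilt',np.degrees(M[2,:2]).round(2))
E
python3 -m pendant '[[[-0.5,0.5,0,0,0,0,0],[0,0,0,0,0,0,0],[0,0,0,0,0,0,0]]]'>/dev/null; python3 st.py;  python3 -m pendant '[[[-0.5,0.5,0,0,0,0,0],[0,0,0,0,0,0,0],[0,0,0,0,0,0,0]]]'>/dev/null; python3 st.py
```

```text
t 20.65 yaw 82.58 F along tool x(end),y(rail),z [-19.1 -14.5 -17.6] mom [ 2.11 -3.05 -0.09] [0.455  0.275  0.0169]
tilt [-0.08 -0.04]
t 21.025 yaw 82.59 F along tool x(end),y(rail),z [-17.9 -11.6 -18.5] mom [ 2.64 -3.3  -0.18] [0.455  0.2752 0.0169]
tilt [0.42 0.45]
```

```bash
python3 -m pendant '[[[0.45,-0.45,0,0,0,0,0],[0,0,0,0.0006,0.0006,0,0],[0,0,0,0,0,0,0],[0,0,0,0,0,0,0]]]'>/dev/null; python3 st.py; python3 -m pendant '[[[0,0,0,0,0,0,0],[0,0,0,0,0,0,0],[0,0,0,0,0,0,0],[0,0,0,0,0,0,0]]]'>/dev/null; python3 st.py
python3 - <<'E'
from h import *
p,d=eyes.capture('side');o=r.get_obs();print(o['grip_width'],o['gripper_force'])
S=cloud('side',d)
b=cv2.cvtColor(p,cv2.COLOR_RGB2GRAY)
k=S[(S[...,0]>.36)&(S[...,0]<.4)&(S[...,1]>.09)&(S[...,1]<.15)&(S[...,2]>.03)];print('box',k.mean(0))
e=o['eef_pos'];c,s=np.cos(np.radians(-7.5)),np.sin(np.radians(-7.5))
q=S-[.4373,.2629,0];fx=c*q[...,0]+s*q[...,1];fy=-s*q[...,0]+c*q[...,1]
m=(abs(fx-17.5e-3)<.02)&(fy>.03)&(fy<.08)&(S[...,2]>.034)&(S[...,2]<.048);print('blank end-face y in fixture',np.median(fy[m]),m.sum())
E
```

```text
t 21.525 yaw 82.6 F along tool x(end),y(rail),z [-23.8 -17.  -20.6] mom [ 2.36 -3.32 -0.15] [0.455  0.2751 0.0169]
tilt [-0.12 -0.08]
t 22.025 yaw 82.6 F along tool x(end),y(rail),z [-22.4 -16.3 -21. ] mom [ 2.36 -3.38 -0.16] [0.455  0.275  0.0169]
tilt [-0.12 -0.08]
0.043638796863023376 86.1360239982605
box [0.37986907 0.1222073  0.04516052]
blank end-face y in fixture 0.05837476193383654 58
```

Pushes are steady (about 22 N on the end stop, 16 N on the rail), the tool is upright, and the other items haven't moved. Handing in.

```bash
python3 -c "
from station import r
print(r.finish_job())"
```

```text
the job is handed in; nothing more can be done
None
```

I handed the job in with the longer blank on the plate, still gripped at 86 N and pressed into the corner at about 22 N towards the end stop and 16 N towards the rail (wrist readings, including friction). I never touched the other items, and it took about 22 of the 45 s. The first grasp closed on nothing because the fingertips sit about 25 mm higher than the stated TCP implies; I measured that offset, corrected for it and gripped on the second try.

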